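# Fit the driver module and present the cover for screwing

## Task

Take the blue slab module from the wooden stand, slide it down into the guide slot of the open grey box until fully home, and let go. Then lift the aluminium cover by its handle and hold it level, hovering about 1 cm above the box, so that each threaded corner hole shows wholly through the cover hole above it. Finish while still holding the cover steady there, touching neither box nor module, and leave the vial, tint jar, tape and cup where they are.

Things in the scene. Friction and masses are not known exactly. Their poses are not given: they have to be found in the camera images.
- box: Open-topped grey control box, fixed, 140 (x) x 126 (y) x 68 mm high, walls 4 mm; origin at the centre of its underside, z up. Inside: a brass-topped boss 18 mm square in each corner, tops flush with the rim (68 mm up), and midway along each short (x) end wall a black upright guide; the two guides form the slot. Two small sockets stick out of its +x face.
- slot (a point): Centre of the slot's bottom, 8 mm above the box's underside (60 mm below the rim), mid-box; axes as the box's. The slot runs along x, 103 mm long, 12 mm wide (y), straight up to 43 mm above its bottom, then flaring to 23 mm wide at 53 mm. Its side lips cover only 8 mm at each end: the middle 87 mm is open to both sides for fingers (box inside 118 mm wide).
- thread0 (a point): Centre of the mouth of the 5 mm threaded hole in the boss at the box's (+x, +y) corner, level with the rim, +57 and +50 mm from the box's centre in the box's frame.
- thread1 (a point): Centre of the mouth of the 5 mm threaded hole in the boss at the box's (-x, +y) corner, level with the rim, -57 and +50 mm from the box's centre in the box's frame.
- thread2 (a point): Centre of the mouth of the 5 mm threaded hole in the boss at the box's (-x, -y) corner, level with the rim, -57 and -50 mm from the box's centre in the box's frame.
- thread3 (a point): Centre of the mouth of the 5 mm threaded hole in the boss at the box's (+x, -y) corner, level with the rim, +57 and -50 mm from the box's centre in the box's frame.
- stand: Light wooden stand, fixed, 124 (x) x 60 (y) x 24 mm high, origin at the centre of its underside; a groove along its x, 14 mm wide, 108 mm long, its bottom 8 mm up, in which the module stands upright at the start.
- module: Blue flat slab, loose, 0.12 kg, 100 mm long (x), 10 mm thick (y), 56 mm high (z), standing on edge; lowest 3 mm narrowed to 7 mm. Origin at the centre of its underside. A white stripe on both faces; alike after half a turn, fits either way round. It goes in standing as in the stand, its x along the box's x; fully home its origin is at slot and its top 4 mm below the rim.
- cover: Aluminium plate, loose, 0.25 kg, flat on the table, 140 (x) x 126 (y) x 4 mm, the box's outline; origin at the centre of its underside, centre of mass above it. Black bar handle along its x over the centre: bar 84 mm long, 11 mm wide (y), 26 to 42 mm above the underside, open beneath over 64 mm. Fits either way round (half a turn makes no difference).
- hole0 (a point): Centre, at the underside, of the 11 mm cover hole at its (+x, +y) corner, +57 and +50 mm from the cover's centre in the cover's frame.
- hole1 (a point): Centre, at the underside, of the 11 mm cover hole at its (-x, +y) corner, -57 and +50 mm from the cover's centre in the cover's frame.
- hole2 (a point): Centre, at the underside, of the 11 mm cover hole at its (-x, -y) corner, -57 and -50 mm from the cover's centre in the cover's frame.
- hole3 (a point): Centre, at the underside, of the 11 mm cover hole at its (+x, -y) corner, +57 and -50 mm from the cover's centre in the cover's frame.
- vial: Bystander: small vial with a white cap and violet contents, 38 mm across, 62 mm high; origin at the centre of its underside.
- tint_jar: Bystander: brown jar with a black cap, 34 mm across, 40 mm high; origin at the centre of its underside.
- tape: Bystander: roll of beige masking tape lying flat, 96 mm across, 25 mm high; origin at the centre of its underside.
- cup: Bystander: empty clear cup, 84 mm across, 75 mm high; origin at the centre of its underside.
Mind the look-alikes: they are no part of the job. There is more than one size of the module; the one meant has the size given above.

How it is judged:
By the outcome, as a careful person would: the job done as asked, in the order asked, and still so for the second after the job is handed in, while the arm keeps its last pose, push and grip.
It also fails if it takes over 54 s, if anything falls off the work surface, if the arm or the gripper's body presses on something with over 40 N, if the wrist force passes 120 N, or if a joint passes its speed limit or range.

## Robot

A 6-joint arm with a two-finger parallel gripper is mounted at the origin on a cart in front of the work surface, level with it; the furniture and walls round the work are solid. World frame = base frame: x ahead of the robot, y to its left, z up, the work surface at z = 0. Lengths are in m, angles in rad, forces in N, time in s.
With the tool pointing down it reaches from about 0.4 to 0.825 m from the base axis. Payload 7 kg.
Tool frame: the origin (TCP) lies at the very end of the fingers, on their centre line; the grasp point (between the pads) lies 19 mm behind it; z points along the fingers, y is the line along which they close (so a half turn about z gives the same grasp; the last joint's range is limited). The gripper opens to 88 mm and grips with 3 to 60 N. Pads are 19 mm wide; open, the fingers measure 130 mm over their backs; the gripper's body (78 mm by 193 mm) begins 47 mm behind the grasp point.
Start: joints at [1.541, 0.359, 0.012, 0, -1.224, -0.288], TCP at [0.211, 0.641, 0.227] pointing down, gripper open.
Joint ranges: [-3.07, 3.07], [-1.43, 2.12], [-1.02, 1.25], [-3.03, 1.67], [-3.05, -0], [-3.03, 3.03]. Speed limits (rad/s): [2.39, 2.39, 3.01, 3.14, 3.14, 3.14].

## Interface

Orientations are given as [roll, pitch, yaw] about the fixed x, y, z axes, in that order (R = Rz(yaw) Ry(pitch) Rx(roll)).
In Python, from station import arm gives the robot as it stands.
- The arm moves only by the tool step_arm, never from a script. Its argument "rows" is a list of rows, each a list of 5 numbers: the shift along the world's x, y, z in m, then the turn about the world's z in rad, then the finger opening in m, from 0 to 0.0876. In form: [[x, y, z, spin, gripper], ...]. A call has 1 to 20 rows; each row is the pose to reach, as a shift and turn from the pose commanded when the call began; what a row does not reach only later rows make up. A row lasts 1/10 s, in which the tool goes at most 50 mm and 8.59 degrees, less where a joint would pass 70% of its speed; a pose out of reach is approached as far as the arm can. A call with a gripper value outside its range is refused whole. The fingers move at their own pace and stop on an object; "newtons" is the grip in N (left out, the last holds). Time passes only in rows, so rows that repeat a pose let the fingers close. It gives the time, the measured TCP pose, the force, the opening and the grip force at its end, in the units of the state.
- arm.get_state(): the state, without advancing time (a new reading comes with each control period).
- arm.grab_frame(name): name is "side" or "top" or "wrist"; returns a dict with "color" (480x640x3 uint8, blue, green, red), "vfov" (degrees; the focal length in pixels is half the picture's height over the tangent of half this angle, whatever the lens; pixels are square), "cx", "cy" (the principal point, pixels), "rvec" (rotation vector, rad) and "tvec" (3), from world to camera coordinates, as OpenCV has them. Camera axes: x right, y down, z forward; pixel columns grow to the right and rows downward; lengths in m; the calibration is good to about 2 mm. A picture is of the moment at which its call begins. There is no depth.
- arm.job_done(): hands the job in; it is judged then, once.
The state is a dict: "t": time; "q": joint angles; "qd": joint speeds; "joint_efforts": joint torques, N m; "eef_pos": TCP position; "ee_rot": TCP orientation; "force": force on the tool from outside, world axes, zero at the start; "moment": the same for the moment, N m; "width": finger opening in m; "gripper_force": force on a finger pad.
Only numpy, scipy, OpenCV 4.12 (cv2) and the standard library are available. Lean on these libraries where they do the work, as an engineer would, in place of code of your own. Each camera call takes 0.05 s, during which the arm holds its last target. There are 200 camera calls.

## Working session

There is one attempt and no reset: what is moved stays moved. The work goes in short steps, Python scripts to look and compute and a tool call to move; the robot and the scene stay as the last step left them, time stands still between calls to the robot, and variables do not carry over. Pictures are saved under pics/ and viewed, at most 10 in all, crops included, and the job is handed in when it is done.

Besides the shell and the picture viewer there is one more tool, called after "Emit:" as a command line: name --pt "numbers of a row" for each row, then --argument value for the rest. step_arm: Moves the arm, as the interface text tells. Its arguments: {"type":"object","properties":{"rows":{"type":"array"},"newtons":{"type":"number"}},"required":["rows"]}

```bash
mkdir -p pics; cat > h.py <<'E'
import numpy as np,cv2,pickle
from station import arm
def grab(n,f):
    d=arm.grab_frame(n);cv2.imwrite(f'pics/{f}.png',d['color']);pickle.dump(d,open(f'pics/{f}.pkl','wb'));return d
def load(f): return pickle.load(open(f'pics/{f}.pkl','rb'))
def K(d):
    f=240/np.tan(np.radians(d['vfov'])/2);return np.array([[f,0,d['cx']],[0,f,d['cy']],[0,0,1.]])
def pix(d,P): return cv2.projectPoints(np.array(P,float).reshape(-1,3),np.array(d['rvec'],float),np.array(d['tvec'],float),K(d),None)[0].reshape(-1,2)
def ray(d,uv,z):
    R=cv2.Rodrigues(np.array(d['rvec'],float))[0];t=np.array(d['tvec'],float).ravel()
    c=-R.T@t;out=[]
    for u,v in np.array(uv,float).reshape(-1,2):
        r=R.T@np.linalg.inv(K(d))@[u,v,1];out.append(c+r*(z-c[2])/r[2])
    return np.array(out)
E
python3 - <<'E'
from h import *
for n in('top','side'):
    d=grab(n,n+'0');R=cv2.Rodrigues(np.array(d['rvec'],float))[0];print(n,d['vfov'],d['cx'],d['cy'],-R.T@np.array(d['tvec']).ravel(),d.keys())
print(arm.get_state())
E
```

```text
top 46.08457127720127 317.33286411714664 233.10995046449943 [ 0.42599765 -0.09781554  1.43223654] dict_keys(['color', 'vfov', 'cx', 'cy', 'rvec', 'tvec'])
side 46.07674291923121 325.1810203886679 239.4042914521467 [ 0.21668224 -1.3106778   0.60217174] dict_keys(['color', 'vfov', 'cx', 'cy', 'rvec', 'tvec'])
{'t': 0.1, 'q': array([ 1.54109765e+00,  3.59346689e-01,  1.11767131e-02, -3.08613707e-04,
       -1.22411706e+00, -2.88064248e-01]), 'qd': array([ 0.00055454, -0.00086685,  0.00393629,  0.00057149, -0.00057123,
       -0.00012833]), 'joint_efforts': array([-1.42888988e-03, -5.84162307e+01,  2.93754190e+01,  7.01538742e+00,
        1.01566917e-02, -5.00689555e-05]), 'eef_pos': array([0.21081082, 0.64078262, 0.22570746]), 'ee_rot': array([ 3.14008094e+00, -1.45365394e-04, -3.17867888e-01]), 'force': array([ 0.34007973,  0.03192615, -0.31591332]), 'moment': array([-0.02103056,  0.03530658,  0.02648109]), 'gripper_force': 0.0, 'width': 0.0871551267488105}
```

View pics/top0.png

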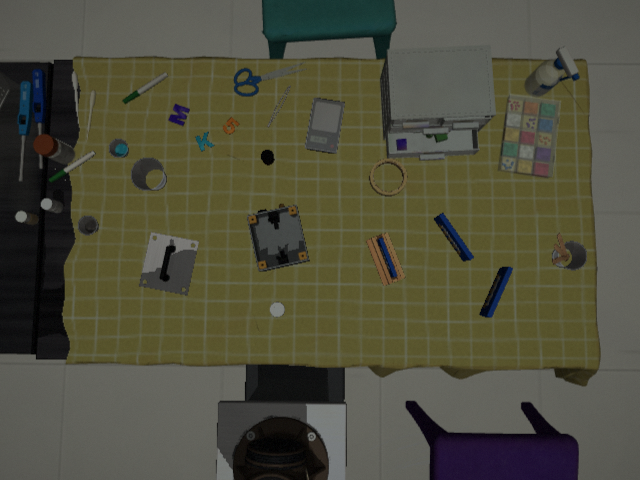

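View pics/side0.png

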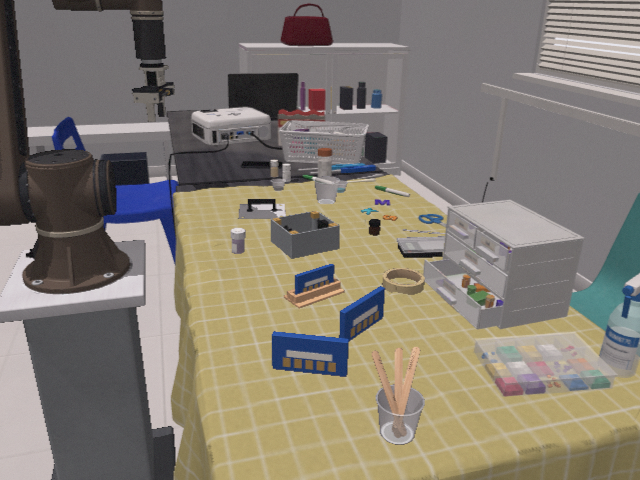

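Candidates for the module: slab in the wooden stand (387,258) in the top view; loose slabs at (453,237) and (496,292). By the description it is the one in the stand. I'll check that with a close crop.

```bash
python3 - <<'E'
from h import *
d=load('top0');im=d['color']
c=[(238,198),(130,226),(345,225),(425,205)]
t=[cv2.convertScaleAbs(cv2.resize(im[v:v+ (75 if 0 else 75),u:u+100],(400,300),interpolation=cv2.INTER_CUBIC),alpha=1.7) for u,v in c]
cv2.imwrite('pics/m0.png',np.vstack([np.hstack(t[:2]),np.hstack(t[2:])]))
# loose slab lengths, by blue mask
hsv=cv2.cvtColor(im,cv2.COLOR_BGR2HSV);m=cv2.inRange(hsv,(100,130,50),(125,255,255))
n,l,s,ce=cv2.connectedComponentsWithStats(m)
for i in range(1,n):
    if s[i,4]>60: 
        p=np.argwhere(l==i)[:,::-1].astype(np.float32);print(ce[i],s[i],cv2.minAreaRect(ray(d,p,.064)[:,:2].astype(np.float32)))
E
```

```text
[37.60857909 93.42091153] [ 32  69  11  53 373] ((0.9062214493751526, 0.6203462481498718), (0.1350214034318924, 0.024159952998161316), 4.929975986480713)
[246.88537549  81.86956522] [234  69  27  27 253] ((0.9436395168304443, 0.09468860924243927), (0.06736376136541367, 0.06543407589197159), 0.3856661319732666)
[ 24.03125    105.43269231] [ 17  81  14  54 416] ((0.8743196129798889, 0.6532460451126099), (0.02699090912938118, 0.13666978478431702), 89.08087921142578)
[455.83396226 235.8754717 ] [439 213  34  47 265] ((0.5605651140213013, -0.42221251130104065), (0.13036158680915833, 0.012032329104840755), 34.29182052612305)
[387.57823129 256.75510204] [379 238  18  39 147] ((0.5082135200500488, -0.25630784034729004), (0.09956112504005432, 0.008568692952394485), 21.117929458618164)
[499.45318352 291.89138577] [487 267  26  50 267] ((0.4260380268096924, -0.5251726508140564), (0.011849996633827686, 0.1312272995710373), 65.17120361328125)
```

View pics/m0.png

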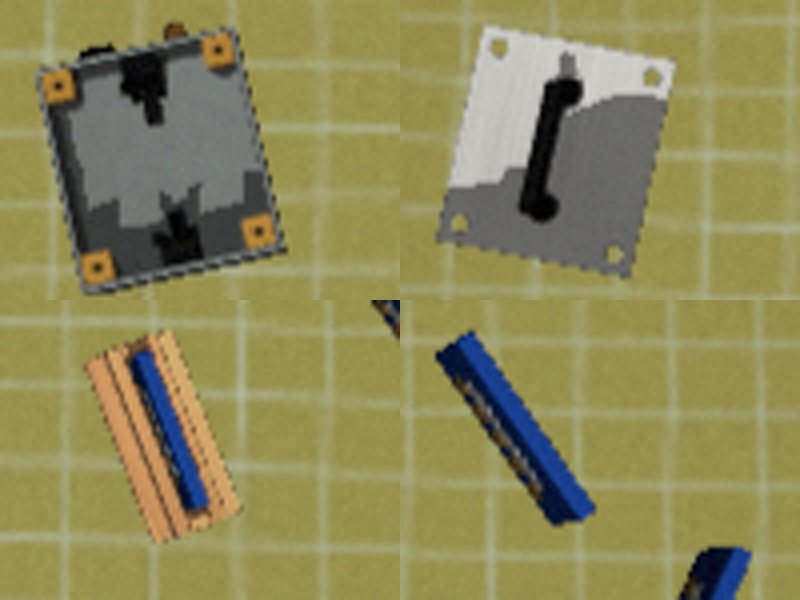

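The slab in the stand measures 100 x 9 mm on top, while the loose ones are 130 mm long, so the stand one is confirmed. Montage (scale 4): the box brass holes are at tile (59,86), (218,50), (258,231), (97,267). The cover holes are at (98,47), (252,77), (60,222), (215,254). The sockets face image-up, which is the box's +x.

```bash
cat >> h.py <<'E'
C=np.array([[57,50],[-57,50],[-57,-50],[57,-50]])/1000.
def fit(P,Q):  # Q ~ R P + t
    Q=np.array(Q)[:,:2];p=P-P.mean(0);q=Q-Q.mean(0);H=p.T@q
    a=np.arctan2(H[0,1]-H[1,0],H[0,0]+H[1,1]);R=np.array([[np.cos(a),-np.sin(a)],[np.sin(a),np.cos(a)]])
    t=Q.mean(0)-R@P.mean(0);return t,a,np.round((Q-P@R.T-t)*1000,1)
E
python3 - <<'E'
from h import *
d=load('top0')
u=lambda a,o:[(o[0]+(x+.5)/4-.5,o[1]+(y+.5)/4-.5) for x,y in a]
b=ray(d,u([(59,86),(97,267),(258,231),(218,50)],(238,198)),.068);print('box',fit(C,b))
c=ray(d,u([(98,47),(60,222),(215,254),(252,77)],(130,226)),.004);print('cover',fit(C,c))
s=ray(d,u([(86,366-300),(158,544-300),(242,512-300),(166,331-300)],(345,225)),.024)
print('stand',fit(np.array([[62,30],[-62,30],[-62,-30],[62,-30]])/1000,s))
m=ray(d,u([(133,353-300),(188,513-300),(209,507-300),(152,349-300)],(345,225)),.064)
print('mod',fit(np.array([[50,5],[-50,5],[-50,-5],[50,-5]])/1000,m))
E
```

```text
box (array([0.55310229, 0.01209668]), np.float64(0.22937131279311268), array([[-0.5, -0.5],
       [ 0.4,  0. ],
       [ 0.4,  0.3],
       [-0.3,  0.2]]))
cover (array([0.49071941, 0.29128061]), np.float64(-0.1805621317377229), array([[-0. ,  0.6],
       [ 0.8, -0.1],
       [-0.4, -0.6],
       [-0.4,  0.1]]))
stand (array([ 0.50462827, -0.25541205]), np.float64(0.3908008021244173), array([[-1.3, -3.4],
       [ 2.8, -0.9],
       [ 0.3,  2.3],
       [-1.7,  2. ]]))
mod (array([ 0.50708107, -0.25550514]), np.float64(0.33549664303541793), array([[ 1.2,  1.4],
       [-1.1,  1.3],
       [-0.6, -2. ],
       [ 0.5, -0.7]]))
```

Emit:
step_arm --pt "0.28 -0.35 0.05 0.14 0.087" --pt "0.28 -0.35 0.05 0.14 0.087" --pt "0.28 -0.35 0.05 0.14 0.087" --pt "0.28 -0.35 0.05 0.14 0.087" --pt "0.28 -0.35 0.05 0.14 0.087" --pt "0.28 -0.35 0.05 0.14 0.087" --pt "0.28 -0.35 0.05 0.14 0.087" --pt "0.28 -0.35 0.05 0.14 0.087" --pt "0.28 -0.35 0.05 0.14 0.087" --pt "0.28 -0.35 0.05 0.14 0.087" --pt "0.28 -0.35 0.05 0.14 0.087" --pt "0.28 -0.35 0.05 0.14 0.087"

```text
t: 1.3
eef_pos: [0.4905, 0.2914, 0.2761]
ee_rot: [3.141, 0.001, -0.178]
force: [-0.2, 1.2, -0.1]
width: 0.0869
gripper_force: 0.0
```

```bash
python3 - <<'E'
from h import *
d=grab('wrist','w_cover');R=cv2.Rodrigues(np.array(d['rvec'],float))[0];print(d['vfov'],-R.T@np.array(d['tvec']).ravel(),R[2]);s=arm.get_state();print(s['t'],s['eef_pos'],s['ee_rot'],s['qd'])
E
```

```text
71.12631257654016 [0.56009745 0.2789728  0.43392744] [-0.26101425  0.04725529 -0.96417763]
1.35 [0.49029737 0.2918602  0.27617706] [ 3.14124506e+00  4.70780481e-04 -1.76837826e-01] [ 0.01362386 -0.00286871  0.00127628 -0.00011324  0.00083796  0.00321695]
```

Emit:
step_arm --pt "0.07 -0.28 0 0.4 0.087" --pt "0.07 -0.28 0 0.4 0.087" --pt "0.07 -0.28 0 0.4 0.087" --pt "0.07 -0.28 0 0.4 0.087" --pt "0.07 -0.28 0 0.4 0.087" --pt "0.07 -0.28 0 0.4 0.087" --pt "0.07 -0.28 0 0.4 0.087" --pt "0.07 -0.28 0 0.4 0.087" --pt "0.07 -0.28 0 0.4 0.087"

```text
t: 2.25
eef_pos: [0.5608, 0.0126, 0.2764]
ee_rot: [-3.141, 0.0, 0.224]
force: [-0.4, -0.1, 0.2]
width: 0.0867
gripper_force: 0.0
```

```bash
python3 - <<'E'
from h import *
d=grab('wrist','w_box');s=arm.get_state();print(s['t'],s['eef_pos'],s['ee_rot'],s['qd'])
t=[cv2.resize(load(n)['color'],(400,300),interpolation=cv2.INTER_AREA) for n in('w_cover','w_box')]
cv2.imwrite('pics/m1.png',np.hstack(t))
E
```

```text
2.3 [0.56078012 0.01274044 0.2764955 ] [-3.14144918e+00  4.60986524e-05  2.24331617e-01] [ 0.0034706  -0.00221216  0.00155454  0.00113049 -0.00126108  0.00083731]
```

View pics/m1.png

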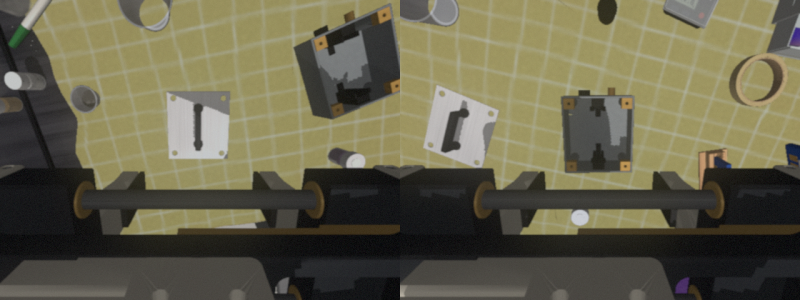

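The wrist pictures show the cover centred at about (198,125)x1.6 px and the box at about (600-400,132)x1.6 px. The module top is just out of view at lower right. I'll measure the brass tops and cover holes automatically.

```bash
cat >> h.py <<'E'
def blobs(d,lo,hi,pred,r,maxd=12,dark=None):
    hsv=cv2.cvtColor(d['color'],cv2.COLOR_BGR2HSV);m=cv2.inRange(hsv,lo,hi);out=[]
    for p in pred:
        w=np.zeros_like(m);cv2.circle(w,tuple(int(round(x)) for x in p),r,255,-1)
        n,l,s,c=cv2.connectedComponentsWithStats(m&w)
        k=[i for i in range(1,n)];i=max(k,key=lambda i:s[i,4]);out.append((*c[i],s[i,4]))
    return np.array(out)
def R2(a): return np.array([[np.cos(a),-np.sin(a)],[np.sin(a),np.cos(a)]])
def world(P,t,a,z): return np.c_[P@R2(a).T+t,np.full(len(P),z)]
E
python3 - <<'E'
from h import *
for n in('w_box','top0'):
    d=load(n);p=pix(d,world(C,[.5531,.0121],.229,.068));b=blobs(d,(8,110,70),(22,255,255),p,16 if n[0]=='w' else 6)
    print(n,p.round(0).tolist(),b.round(1).tolist(),fit(C,ray(d,b[:,:2],.068)))
    for q in p[:1]: x,y=q.astype(int);print(cv2.cvtColor(d['color'],cv2.COLOR_BGR2HSV)[y,x-8:x+9:2].tolist())
d=load('w_cover');p=pix(d,world(C,[.4907,.2913],-.1806,.004))
b=blobs(d,(18,70,30),(35,255,255),p,9);print(p.round(0).tolist(),b.round(1).tolist(),fit(C,ray(d,b[:,:2],.002)))
d=load('w_box');p=pix(d,world(C,[.4907,.2913],-.1806,.004))
b=blobs(d,(18,70,30),(35,255,255),p,9);print(p.round(0).tolist(),b.round(1).tolist(),fit(C,ray(d,b[:,:2],.002)))
E
```

```text
w_box [[270.0, 167.0], [274.0, 268.0], [361.0, 267.0], [364.0, 167.0]] [[269.9, 165.5, 263.0], [274.4, 264.8, 233.0], [359.5, 264.5, 256.0], [362.3, 164.7, 276.0]] (array([0.55559247, 0.01339516]), np.float64(0.22955298673336097), array([[-0.6, -0.8],
       [ 1. , -0.6],
       [ 0.4,  0.9],
       [-0.8,  0.5]]))
[[19, 120, 102], [20, 135, 106], [19, 122, 107], [20, 124, 84], [22, 104, 71], [19, 126, 95], [19, 126, 109], [19, 125, 104], [20, 117, 85]]
top0 [[252.0, 219.0], [262.0, 265.0], [302.0, 256.0], [292.0, 210.0]] [[251.9, 218.9, 51.0], [261.8, 264.3, 50.0], [302.2, 255.3, 53.0], [292.0, 210.0, 51.0]] (array([0.5534038 , 0.01249763]), np.float64(0.2309170256474802), array([[-0.2,  0.1],
       [ 0.5, -0. ],
       [ 0.1, -0.1],
       [-0.3,  0. ]]))
[[27, 129, 87], [28, 114, 85], [19, 117, 76], [19, 181, 100], [19, 176, 68], [19, 176, 100], [19, 157, 39], [90, 15, 35], [60, 8, 61]]
[[278.0, 157.0], [281.0, 245.0], [355.0, 245.0], [358.0, 158.0]] [[277.0, 156.5, 42.0], [279.6, 244.3, 23.0], [353.4, 244.7, 17.0], [357.1, 156.6, 50.0]] (array([0.49171471, 0.29284157]), np.float64(-0.18474651657868052), array([[ 0.1,  0. ],
       [-0.4, -0.4],
       [-0.2,  0.6],
       [ 0.5, -0.3]]))
[[68.0, 151.0], [50.0, 233.0], [124.0, 261.0], [146.0, 183.0]] [[67.0, 149.2, 36.0], [49.0, 231.4, 25.0], [122.1, 259.1, 20.0], [145.4, 181.4, 33.0]] (array([0.49194377, 0.29368964]), np.float64(-0.1836652596336307), array([[ 0.3,  0.1],
       [-0.5, -0.3],
       [ 0.1,  0.6],
       [ 0.1, -0.3]]))
```

Emit:
step_arm --pt "-0.053 -0.268 -0.05 0.146 0.087" --pt "-0.053 -0.268 -0.05 0.146 0.087" --pt "-0.053 -0.268 -0.05 0.146 0.087" --pt "-0.053 -0.268 -0.05 0.146 0.087" --pt "-0.053 -0.268 -0.05 0.146 0.087" --pt "-0.053 -0.268 -0.05 0.146 0.087" --pt "-0.053 -0.268 -0.05 0.146 0.087" --pt "-0.053 -0.268 -0.05 0.146 0.087"

```text
t: 3.1
eef_pos: [0.5082, -0.2562, 0.2264]
ee_rot: [-3.141, 0.0, 0.368]
force: [0.8, -0.0, 0.4]
width: 0.087
gripper_force: 0.0
```

```bash
python3 - <<'E'
from h import *
d=grab('wrist','w_mod');s=arm.get_state();print(s['t'],s['eef_pos'],s['ee_rot'])
hsv=cv2.cvtColor(d['color'],cv2.COLOR_BGR2HSV)
c=world(np.array([[50,5],[-50,5],[-50,-5],[50,-5.]])/1000,[.5075,-.256],.37,.064);p=pix(d,c);print(p.round(1).tolist())
u,v=p.mean(0).astype(int);u=min(max(u,100),540);v=min(max(v,75),405)
cr=cv2.convertScaleAbs(cv2.resize(d['color'][v-75:v+75,u-100:u+100],(800,600),interpolation=cv2.INTER_CUBIC),alpha=1.5);print('org',u-100,v-75)
cv2.imwrite('pics/m2.png',cr)
E
```

```text
3.15 [ 0.50845201 -0.25572145  0.22665909] [-3.14157592e+00 -2.05306759e-04  3.69410371e-01]
[[312.5, 170.0], [313.2, 270.3], [323.0, 270.2], [323.2, 169.9]]
org 217 145
```

View pics/m2.png

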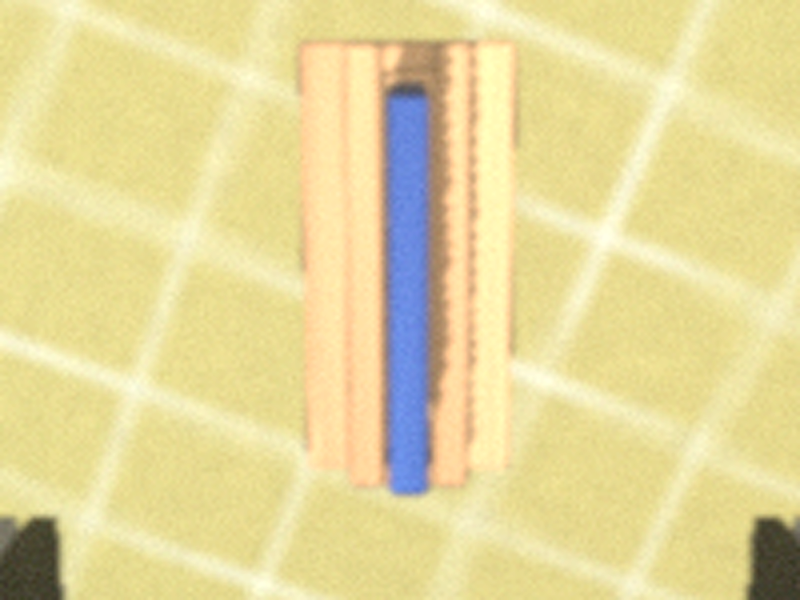

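The picture shows the blue slab upright in the stand, its top running from crop (408,95) to (409.5,493), aligned with the tool to within 0.3 degrees. I'll compute the grasp shift.

```bash
python3 - <<'E'
from h import *
d=load('w_mod');P=np.array([[50,5],[-50,5],[-50,-5],[50,-5.]])/1000
uv=[(217+(x+.5)/4-.5,145+(y+.5)/4-.5) for x,y in[(388,95),(390,493),(429,493),(428,95)]]
print(fit(P,ray(d,uv,.064)))
E
```

```text
(array([ 0.50966713, -0.25606337]), np.float64(0.3716072678553122), array([[-0.4, -0.5],
       [ 0.6,  0.2],
       [ 0.5,  0.2],
       [-0.7,  0.1]]))
```

Emit:
step_arm --pt "0 0 -0.05 0 0.06" --pt "0 0 -0.1 0 0.05" --pt "0 0 -0.15 0 0.04" --pt "0 0 -0.18 0 0.04" --pt "0 0 -0.195 0 0.04" --pt "0 0 -0.195 0 0.04" --pt "0 0 -0.195 0 0.0" --pt "0 0 -0.195 0 0.0" --pt "0 0 -0.195 0 0.0" --pt "0 0 -0.195 0 0.0" --pt "0 0 -0.195 0 0.0" --pt "0 0 -0.195 0 0.0" --newtons 25

```text
t: 4.35
eef_pos: [0.5084, -0.2569, 0.0324]
ee_rot: [3.141, -0.001, 0.368]
force: [-0.9, 3.0, 5.8]
width: 0.0098
gripper_force: 25.0
```

Emit:
step_arm --pt "0 0 0.03 0 0" --pt "0 0 0.07 0 0" --pt "0 0 0.11 0 0" --pt "0.008 0.045 0.12 -0.03 0" --pt "0.016 0.09 0.12 -0.06 0" --pt "0.024 0.135 0.12 -0.09 0" --pt "0.032 0.18 0.12 -0.12 0" --pt "0.04 0.225 0.12 -0.138 0" --pt "0.044 0.255 0.12 -0.138 0" --pt "0.046 0.2695 0.12 -0.138 0" --pt "0.046 0.2695 0.12 -0.138 0" --pt "0.046 0.2695 0.12 -0.138 0" --pt "0.046 0.2695 0.12 -0.138 0"

```text
t: 5.65
eef_pos: [0.5536, 0.0116, 0.1515]
ee_rot: [3.142, 0.0, 0.229]
force: [0.5, -0.1, -0.5]
width: 0.01
gripper_force: 25.0
```

```bash
python3 - <<'E'
from h import *
d=grab('wrist','w_in');T=grab('top','t_in');S=grab('side','s_in');s=arm.get_state();print(s['t'],s['eef_pos'],s['ee_rot'],s['width'])
p=pix(d,world(C,[.5556,.0134],.2296,.068));print(p.round(0).tolist())
b=blobs(d,(8,110,70),(22,255,255),p,16);print(b.round(1).tolist());
try: print(fit(C,ray(d,b[:,:2],.068)))
except Exception as e: print(e)
zt=s['eef_pos'][2]+.0316
print('mod pred',pix(d,world(np.array([[.05,0],[-.05,0]]),s['eef_pos'][:2],s['ee_rot'][2],zt)))
a=cv2.convertScaleAbs(d['color'][130:400,140:540],alpha=1.5)
x,y=pix(S,[[.553,.012,.1]])[0].astype(int);sc=cv2.resize(S['color'][y-60:y+60,x-80:x+80],(400,300))
x,y=pix(T,[[.553,.012,.1]])[0].astype(int);tc=cv2.resize(T['color'][y-60:y+60,x-80:x+80],(400,300))
cv2.imwrite('pics/m3.png',np.vstack([np.hstack([cv2.copyMakeBorder(a,0,30,0,0,0),sc]),np.hstack([tc,tc*0])]))
E
```

```text
5.8 [0.55378873 0.01163641 0.15157652] [3.14157067e+00 6.81048968e-05 2.28738407e-01] 0.009849307695880747
[[245.0, 163.0], [254.0, 311.0], [380.0, 310.0], [388.0, 163.0]]Traceback (most recent call last):
  File "<stdin>", line 4, in <module>
  File "h.py", line 25, in blobs
    k=[i for i in range(1,n)];i=max(k,key=lambda i:s[i,4]);out.append((*c[i],s[i,4]))
                                ~~~^^^^^^^^^^^^^^^^^^^^^^^
ValueError: max() iterable argument is empty
```

```bash
python3 - <<'E'
from h import *
d=load('w_in');S=load('s_in');T=load('t_in')
pos=np.array([.5538,.0116]);yaw=.229
print('mod pred',pix(d,world(np.array([[.05,0],[-.05,0]]),pos,yaw,.183)))
a=cv2.convertScaleAbs(d['color'][60:420,140:540],alpha=1.5)
x,y=pix(S,[[.553,.012,.1]])[0].astype(int);sc=cv2.resize(S['color'][y-60:y+60,x-80:x+80],(400,300))
x,y=pix(T,[[.553,.012,.1]])[0].astype(int);tc=cv2.resize(T['color'][y-60:y+60,x-80:x+80],(400,300))
cv2.imwrite('pics/m3.png',np.hstack([cv2.copyMakeBorder(a,0,240,0,0,0),np.vstack([sc,tc])]))
E
```

```text
mod pred [[318.61826931 202.47085335]
 [318.74078491 419.34065781]]
```

View pics/m3.png

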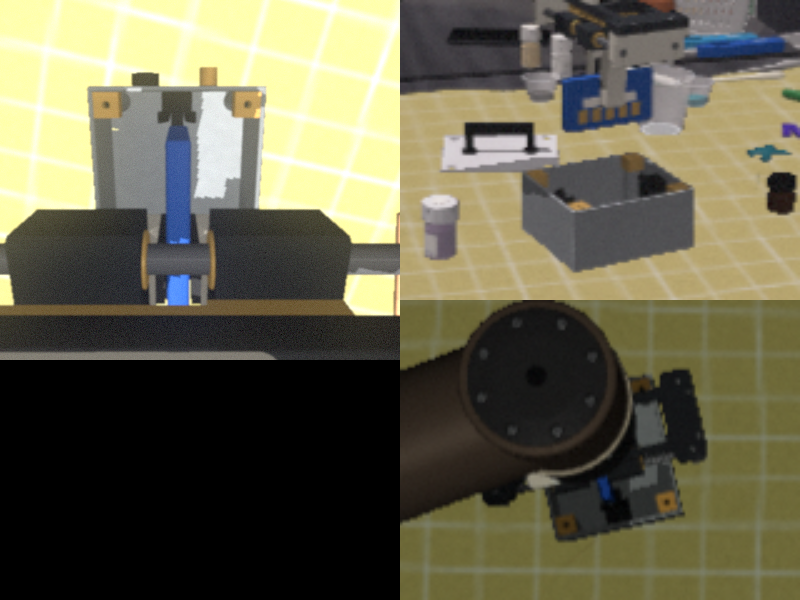

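In the wrist crop, the front brass holes are at (106,104) and (248,104), so their midpoint is 177. The module's front end is at (178,140), which centres it over the slot to about 1 mm, and the side view shows it hanging upright. Going down with a small correction.

Emit:
step_arm --pt "0.0005 0.001 -0.03 0 0" --pt "0.0005 0.001 -0.05 0 0" --pt "0.0005 0.001 -0.058 0 0" --pt "0.0005 0.001 -0.066 0 0" --pt "0.0005 0.001 -0.074 0 0" --pt "0.0005 0.001 -0.08 0 0" --pt "0.0005 0.001 -0.086 0 0" --pt "0.0005 0.001 -0.086 0 0"

```text
t: 6.6
eef_pos: [0.5541, 0.0136, 0.065]
ee_rot: [3.142, 0.001, 0.23]
force: [0.5, 0.3, -1.6]
width: 0.01
gripper_force: 25.0
```

Emit:
step_arm --pt "0 0 -0.008 0 0" --pt "0 0 -0.016 0 0" --pt "0 0 -0.023 0 0" --pt "0 0 -0.028 0 0" --pt "0 0 -0.032 0 0" --pt "0 0 -0.033 0 0" --pt "0 0 -0.033 0 0" --pt "0 0 -0.033 0 0"

```text
t: 7.4
eef_pos: [0.5544, 0.0137, 0.0325]
ee_rot: [3.142, 0.0, 0.23]
force: [-0.4, -0.9, -0.3]
width: 0.0097
gripper_force: 25.0
```

Emit:
step_arm --pt "0 0 -0.0005 0 0" --pt "0 0 -0.001 0 0" --pt "0 0 -0.0015 0 0" --pt "0 0 -0.0015 0 0" --pt "0 0 -0.0015 0 0"

```text
t: 7.9
eef_pos: [0.5544, 0.0136, 0.0324]
ee_rot: [3.141, -0.0, 0.231]
force: [-5.9, -0.1, 14.8]
width: 0.0096
gripper_force: 25.0
```

Emit:
step_arm --pt "0 0 0.0015 0 0.03" --pt "0 0 0.0015 0 0.03" --pt "0 0 0.0015 0 0.03" --pt "0 0 0.0015 0 0.03" --pt "0 0 0.03 0 0.03" --pt "0 0 0.07 0 0.03" --pt "0 0 0.12 0 0.05" --pt "0 0 0.17 0 0.06" --pt "0 0 0.2 0 0.06" --pt "0 0 0.2 0 0.06" --pt "0 0 0.2 0 0.06"

```text
t: 9.0
eef_pos: [0.5545, 0.0139, 0.2314]
ee_rot: [-3.141, -0.001, 0.23]
force: [-0.7, -0.3, -1.0]
width: 0.0594
gripper_force: 0.0
```

```bash
python3 - <<'E'
from h import *
d=grab('wrist','w_done');S=grab('side','s_done');s=arm.get_state();print(s['t'],s['eef_pos'],s['ee_rot'])
p=pix(d,world(C,[.5556,.0134],.2296,.068));b=blobs(d,(8,110,70),(22,255,255),p,16);f=fit(C,ray(d,b[:,:2],.068));print(f)
m=pix(d,world(np.array([[50,5],[-50,5],[-50,-5],[50,-5.]])/1000,f[0],f[1],.064));u,v=m.mean(0).astype(int);print(m,u,v)
a=cv2.resize(d['color'][v-75:v+75,u-70:u+70],(560,600),interpolation=cv2.INTER_CUBIC);a=cv2.convertScaleAbs(a,alpha=1.5)
x,y=pix(S,[[.553,.012,.06]])[0].astype(int);sc=cv2.resize(S['color'][y-50:y+50,x-40:x+40],(240,300))
cv2.imwrite('pics/m4.png',np.hstack([a,np.vstack([sc,sc*0])]))
E
```

```text
9.1 [0.55366436 0.01354175 0.2296823 ] [-3.14144411e+00  2.17998762e-03  2.29980914e-01]
(array([0.55551451, 0.0133578 ]), np.float64(0.23102120137011847), array([[-0.8, -0.9],
       [ 1.3, -0.6],
       [ 0.7,  0.9],
       [-1.3,  0.6]]))
[[313.81794812 168.29773503]
 [314.34372256 267.42903512]
 [324.06437448 267.41278765]
 [324.3404998  168.27465491]] 319 217
```

View pics/m4.png

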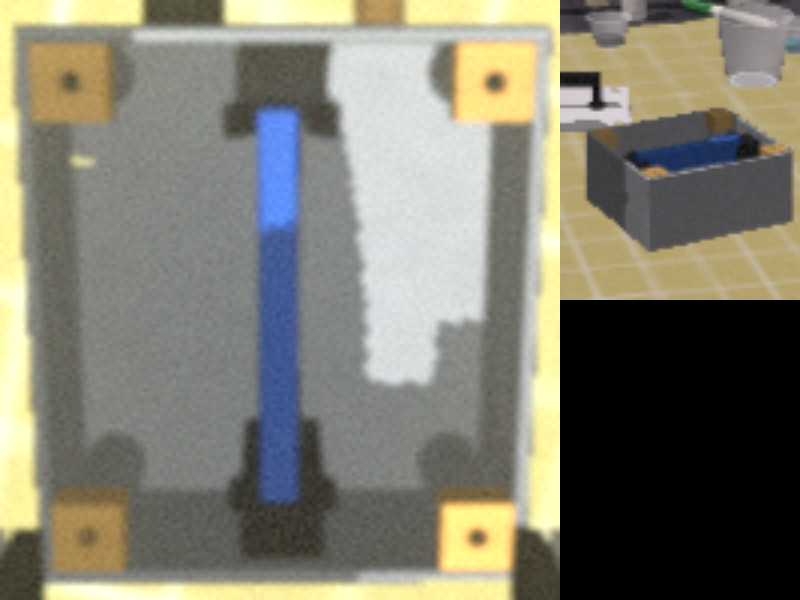

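The module is fully in the slot, with its top spanning crop (278,108) to (280,500) between both guides and sitting below the rim in the side view. Next is the cover.

Emit:
step_arm --pt "-0.011 0.045 0 -0.07 0.05" --pt "-0.022 0.09 0 -0.14 0.05" --pt "-0.033 0.135 0 -0.21 0.05" --pt "-0.044 0.18 0 -0.28 0.05" --pt "-0.054 0.225 0 -0.35 0.05" --pt "-0.06 0.26 0 -0.414 0.05" --pt "-0.063 0.2785 0 -0.414 0.05" --pt "-0.063 0.2785 0 -0.414 0.05" --pt "-0.063 0.2785 -0.04 -0.414 0.05" --pt "-0.063 0.2785 -0.09 -0.414 0.05" --pt "-0.063 0.2785 -0.13 -0.414 0.05" --pt "-0.063 0.2785 -0.15 -0.414 0.05" --pt "-0.063 0.2785 -0.15 -0.414 0.05" --pt "-0.063 0.2785 -0.15 -0.414 0.05"

```text
t: 10.5
eef_pos: [0.4918, 0.2913, 0.0811]
ee_rot: [3.14, 0.0, -0.184]
force: [-0.2, 0.3, 0.9]
width: 0.0499
gripper_force: 0.0
```

```bash
python3 - <<'E'
from h import *
d=grab('wrist','w_c2');s=arm.get_state();print(s['t'],s['eef_pos'],s['ee_rot'])
p=pix(d,world(C,[.4917,.2928],-.1847,.003));print(p)
a=cv2.convertScaleAbs(d['color'],alpha=1.3)
cv2.imwrite('pics/m5.png',a)
E
```

```text
10.55 [0.49227802 0.29204632 0.08207879] [-3.14097215e+00 -8.72419606e-04 -1.83582834e-01]
[[243.27463975 167.53802233]
 [251.92516488 316.90948295]
 [380.3253521  316.83231897]
 [388.44285843 167.49851334]]
```

View pics/m5.png

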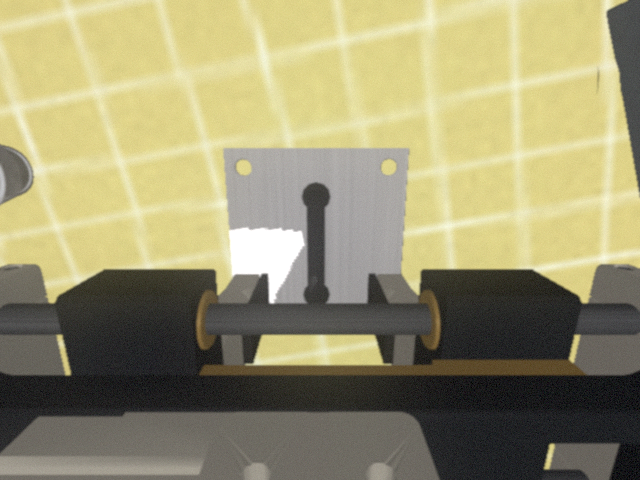

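The cover's front holes are at (244,167) and (389,167), matching prediction, and the handle at column 316 lies midway between the fingers. Descend and grip.

Emit:
step_arm --pt "0 0 -0.03 0 0.05" --pt "0 0 -0.055 0 0.05" --pt "0 0 -0.066 0 0.05" --pt "0 0 -0.066 0 0.05" --pt "0 0 -0.066 0 0" --pt "0 0 -0.066 0 0" --pt "0 0 -0.066 0 0" --pt "0 0 -0.066 0 0" --pt "0 0 -0.066 0 0" --pt "0 0 -0.066 0 0" --newtons 45

```text
t: 11.55
eef_pos: [0.4915, 0.2923, 0.0153]
ee_rot: [-3.141, -0.0, -0.184]
force: [-0.3, 0.2, 1.8]
width: 0.0107
gripper_force: 45.0
```

Emit:
step_arm --pt "0 0 0.02 0 0" --pt "0 0 0.06 0 0" --pt "0 0 0.1 0 0" --pt "0 0 0.13 0 0" --pt "0.006 -0.03 0.13 0.05 0" --pt "0.015 -0.07 0.13 0.1 0" --pt "0.024 -0.11 0.13 0.16 0" --pt "0.034 -0.15 0.13 0.22 0" --pt "0.043 -0.19 0.13 0.28 0" --pt "0.052 -0.23 0.13 0.34 0" --pt "0.059 -0.26 0.13 0.4 0" --pt "0.063 -0.275 0.13 0.4145 0" --pt "0.063 -0.279 0.13 0.4145 0" --pt "0.063 -0.279 0.13 0.4145 0" --pt "0.063 -0.279 0.13 0.4145 0"

```text
t: 13.05
eef_pos: [0.5541, 0.0137, 0.1448]
ee_rot: [-3.141, 0.0, 0.231]
force: [0.3, -0.0, -4.0]
width: 0.0109
gripper_force: 45.0
```

Emit:
step_arm --pt "0 0 -0.02 0 0" --pt "0 0 -0.035 0 0" --pt "0 0 -0.045 0 0" --pt "0 0 -0.05 0 0" --pt "0 0 -0.05 0 0" --pt "0 0 -0.05 0 0"

```text
t: 13.65
eef_pos: [0.5549, 0.0135, 0.0956]
ee_rot: [3.141, -0.001, 0.231]
force: [0.5, -0.7, -1.8]
width: 0.0106
gripper_force: 45.0
```

```bash
python3 - <<'E'
from h import *
d=grab('wrist','w_f');S=grab('side','s_f');T=grab('top','t_f');s=arm.get_state();print(s['t'],s['eef_pos'],s['ee_rot'],s['width'])
for z in(.068,.083): print(pix(d,world(C,[.5555,.0134],.2305,z)).round(1).tolist())
print('top',pix(T,world(C,[.5533,.0123],.2305,.068)).round(1).tolist())
p=pix(d,world(C,[.5555,.0134],.2305,.08))
def crop(im,c,r,o): x,y=c.astype(int);return cv2.resize(im[y-r*o[1]//o[0]:y+r*o[1]//o[0],x-r:x+r],o,interpolation=cv2.INTER_CUBIC)
a=cv2.convertScaleAbs(np.hstack([crop(d['color'],p[0],20,(300,300)),crop(d['color'],p[3],20,(300,300))]),alpha=1.5)
b=crop(T['color'],pix(T,[[.5533,.0123,.08]])[0],40,(300,300));c=crop(S['color'],pix(S,[[.5533,.0123,.08]])[0],45,(300,300))
print('wrist crop centres',p[0].astype(int),p[3].astype(int))
cv2.imwrite('pics/m6.png',np.vstack([a,np.hstack([b,c])]))
E
```

```text
13.8 [0.55487334 0.01333333 0.09573848] [-3.14155078e+00 -1.18900325e-03  2.30811329e-01] 0.010688626921110401
[[226.9, 171.5], [239.8, 354.7], [397.9, 354.7], [411.0, 171.4]]
[[219.0, 173.6], [234.1, 369.9], [403.7, 369.9], [419.0, 173.5]]
top [[252.1, 218.9], [261.8, 264.5], [302.2, 255.4], [292.1, 209.9]]
wrist crop centres [220 173] [417 173]
```

View pics/m6.png

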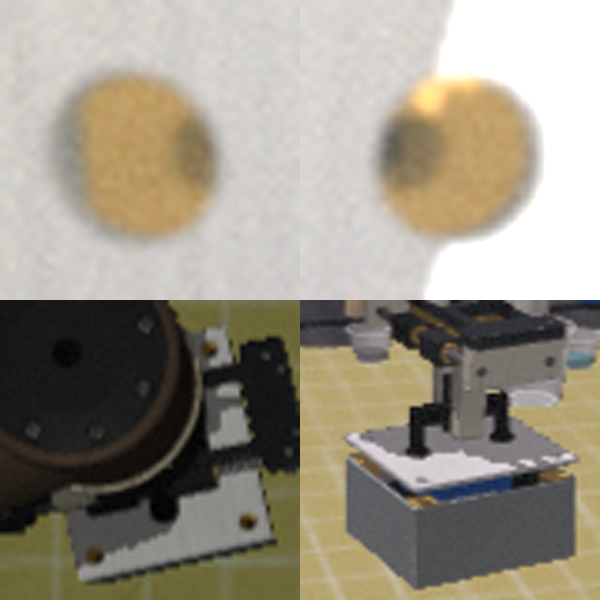

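Both front cover holes show the brass, with the threads at about (226,173) and (411.5,173) and the hole centres at (218.7,173.7) and (418.3,173.7). Allowing for parallax, the cover sits about 0.8 mm too far in +x and 12 mm up, so I'll trim both.

Emit:
step_arm --pt "-0.0008 -0.0002 -0.001 0 0" --pt "-0.0008 -0.0002 -0.002 0 0" --pt "-0.0008 -0.0002 -0.002 0 0" --pt "-0.0008 -0.0002 -0.002 0 0" --pt "-0.0008 -0.0002 -0.002 0 0"

```text
t: 14.3
eef_pos: [0.5537, 0.0129, 0.0931]
ee_rot: [3.142, -0.0, 0.231]
force: [0.2, -0.8, -2.6]
width: 0.0106
gripper_force: 45.0
```

```bash
python3 - <<'E'
from h import *
d=grab('wrist','w_g');S=grab('side','s_g');T=grab('top','t_g');s=arm.get_state();print(s['t'],s['eef_pos'],s['ee_rot'],s['force'],s['width'])
t=s['eef_pos'][:2];z=s['eef_pos'][2]-.0153;print('underside',z)
def crop(im,c,r,o,mark=()):
    x,y=c.astype(int);h=r*o[1]//o[0];k=o[0]/(2*r);a=cv2.resize(im[y-h:y+h,x-r:x+r],o,interpolation=cv2.INTER_CUBIC)
    for q in mark: cv2.circle(a,tuple(int(v) for v in ((q-[x-r,y-h]+.5)*k-.5)),2,(0,0,255),-1)
    return a
O=np.array([[70,63],[-70,63],[-70,-63],[70,-63]])/1000
cs=pix(S,[[.5535,.0128,.08]])[0]
side=crop(S['color'],cs,50,(800,336),np.vstack([pix(S,world(O,[.5535,.0128],.2305,.068)),pix(S,world(O,[.5535,.0128],.2305,z))]))
ct=pix(T,world(C,[.5533,.0123],.2305,.078))
p=pix(d,world(C,[.5550,.0134],.2305,.08))
bot=np.hstack([cv2.convertScaleAbs(crop(d['color'],q,18,(160,160)),alpha=1.4) for q in(p[0],p[3])]+[cv2.convertScaleAbs(crop(T['color'],q,8,(160,160)),alpha=1.5) for q in ct[1:]])
cv2.imwrite('pics/m7.png',np.vstack([side,bot]))
E
```

```text
14.45 [0.55366238 0.01296579 0.09306809] [ 3.14156913e+00 -2.90696175e-05  2.30706195e-01] [ 0.22896121 -0.09188665 -3.16665287] 0.01068459789201367
underside 0.07776809378619505
```

View pics/m7.png

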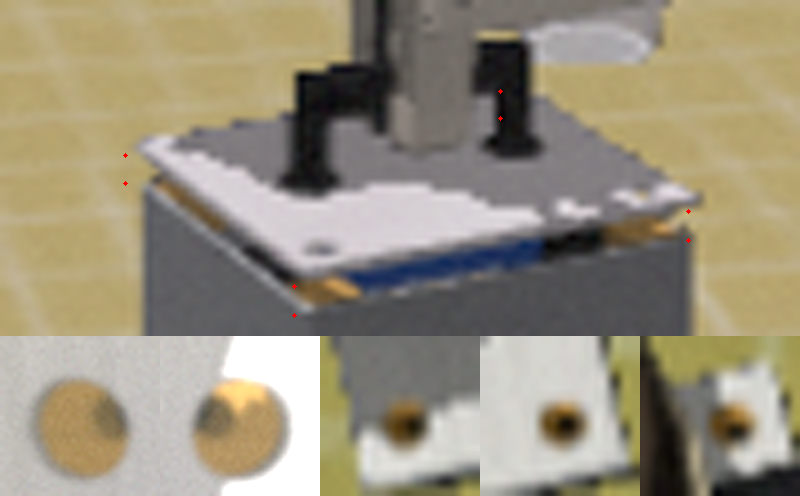

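All four threads show inside their cover holes with only the expected parallax, the gap is an even 10 mm at the three visible corners, and the wrist carries just the cover's weight. Handing in.

```bash
python3 -c "
from station import arm
print(arm.job_done())"
```

```text
the job is handed in; nothing more can be done
None
```

The module is fully home in the slot and released, the cover is held level about 10 mm above the box with all four threads showing through its holes, the bystanders were not touched, and the job was handed in at about 14.5 s.

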